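# Free the gap spacer of a sample mill with a left-hand arbor knob

### The arm

A 6-joint arm with a two-finger parallel gripper is mounted at the origin on a cart in front of the work surface, level with it; the furniture and walls round the work are solid. World frame = base frame: x ahead of the robot, y to its left, z up, the work surface at z = 0. Lengths are in m, angles in rad, forces in N, time in s.
With the tool pointing down it reaches from about 0.275 to 0.875 m from the base axis. Payload 12.5 kg.
Tool frame: the origin (TCP) lies on the centre line of the jaws, within the pads' length; the fingertips stand r.finger_overhang ahead of it and the grasp point (between the pads) lies 3 mm ahead of it (r.finger_overhang is the distance from the TCP to the fingertips, in m); z points along the fingers, y is the direction in which the jaws open and shut (so a half turn about z gives the same grasp; the last joint's range is limited). The gripper opens to 85 mm and grips with 20 to 120 N. Pads are 22 mm wide; open, the fingers measure 114 mm over their backs; the gripper's body (76 mm by 85 mm) begins 54 mm behind the grasp point. The pads swing forward as they close: fully open they stand 13 mm farther back than shut.
Start: joints at [-1.261, 0.351, 1.652, -0, 1.139, -0.085], TCP at [0.212, -0.508, 0.253] pointing down, gripper open.
Joint ranges: [-2.75, 2.75], [-0.79, 2.1], [0.01, 2.65], [-1.57, 4.71], [0.07, 3.14], [-2.87, 2.87]. Speed limits (rad/s): [2.22, 2.22, 2.79, 3.14, 3.14, 3.14].

### API

Orientations are given as a unit quaternion [x, y, z, w].
In Python, from cell import r, optics gives the robot as it stands. The module is installed in compiled form; this text tells all that it offers. Calls block until the motion is done:
- r.move_to(position, orientation): joint-space move of the TCP to a pose.
- r.move_linear(position, rot=None, vel=0.15): straight line of the TCP; rot=None keeps the orientation; vel is the mean speed in m/s.
- r.set_joints(angles): joint-space move.
- r.set_gripper(opening, squeeze=None): opening from 0.0 (shut) to 1.0 (fully open); squeeze is the grip in N (None keeps the last); returns when the fingers have stopped.
- r.sleep(seconds).
- r.inverse_kinematics(position, orientation): joint angles nearest the present ones, or None.
- optics.get_image(name): name is "side" or "top" or "wrist"; returns a dict with "pixels" (400x640x3 uint8, red, green, blue), "depth" (400x640 float32, m along the optical axis (not along the pixel's ray), 0 where there is no reading), "fx", "fy", "cx", "cy" (pixels), "D" ([k1, k2, p1, p2, k3] as OpenCV has them; the pictures are not rectified), "camera_from_world" (4x4, takes a point from world to camera coordinates); the wrist camera has in their place "mount" (4x4, takes a point from camera to tool coordinates, whose origin is the TCP and whose axes are the flange's). Camera axes: x right, y down, z forward; pixel columns grow to the right and rows downward; lengths in m; the calibration is good to about 2 mm. A picture is of the moment at which its call begins: read the wrist's pose just before it.
A pose or a line that the arm cannot do raises r.PlanningError and nothing moves.
- r.hand_in(): hands the job in, once; it reports no verdict.
Readings, each from a call of its own:
- r.current_t(): time.
- r.current_q(): joint angles.
- r.current_qvel(): joint speeds.
- r.current_effort(): joint torques, N m.
- r.current_tool_pos(): TCP position.
- r.current_ee_rot(): TCP orientation.
- r.current_contact_force(): force on the tool from outside, world axes, zero at the start.
- r.current_torque(): the same for the moment, N m.
- r.current_opening(): opening from 0.0 (shut) to 1.0 (fully open).
Only numpy, scipy, OpenCV 4.12 (cv2) and the standard library are available. Lean on these libraries where they do the work, as an engineer would, in place of code of your own. Each camera call takes 0.05 s, during which the arm holds its last target. There are 200 camera calls.

### The job

Take the slotted gap spacer out of the small bench mill: its arbor knob has a left-hand thread, so loosen it by turning it clockwise (seen from above), all the way until you feel it come up against its stop, but do not force it there: the mill only stands on rubber feet and must not be twisted or pushed along the bench. Then draw the spacer out sideways by its upright lug and lay it flat in the shallow metal parts tray without dropping it, leaving the knob fully loosened and the other things on the bench undisturbed.

Things in the scene. Friction and masses are not known exactly. Their poses are not given: they have to be found in the camera images.
- mill: Small grey bench mill, 136 x 136 mm at its foot, 3.6 kg, standing loose on four rubber feet (it slides at a sideways push of some 20 N or a twist of some 1.5 N m). Origin: centre of its underside on the bench; z up; +y is the side to which the spacer's lug points and to which the spacer is drawn out; its spout is on the -x side.
- mill_table (a point): Centre of the mill's round steel table, 74 mm over the bench, 104 mm across, axes as the mill's. Two rails on it, 59 mm apart and 8 mm high, run along y and guide the spacer; a stop bar lies behind it at -y. The upright threaded arbor in the middle ends 140 mm over the bench (bare end 12 mm thick).
- knob_grip (a point): Grip point on the knob's vertical axis, 10 mm below the knob's top. The knob is a black bar 56 mm long (this point's x), 18 mm thick (y), 34 mm high, with flat sides to pinch; under it is a steel washer 44 mm across. Turned clockwise from above it rises 3.8 mm per rad (a hand holding it must rise too). The thread is stiff, about 0.45 N m, and holds the knob where it is left.
- knob: The same knob; origin on its axis at the underside of the bar, 24 mm below the grip point; same axes. It starts 2.1 to 2.6 rad short of a hard stop, so it takes several grasps (bar looks the same after half a turn). At the stop the moment rises sharply. The washer has a boss that sits in the spacer's pocket and leaves it after at most 4.5 mm of rise.
- spacer_lug (a point): Grip point on the spacer's upright lug, on its centre line, 28 mm above the spacer's underside, 8 mm below the lug's top. The lug is 14 mm thick (this point's x) and 16 mm deep (y) and stands on a tab 20 mm wide, 6 mm thick. y points from the plate to the lug.
- spacer: The spacer as a whole (aluminium, about 0.11 kg); origin under the centre of its plate, on its underside; axes as its lug's.
- spacer_plate (a point): Centre of the spacer's flat plate, 56 x 56 x 9 mm, half-way up. A 20 mm slot open to its -y edge takes the arbor; on its +y side is the tab with the lug (lug's centre 70 mm from here, far end 78 mm). In the mill it lies between the rails with 1.5 mm to spare either side; drawn 60 mm along the mill's +y it is clear of the arbor and may be lifted.
- mill_foot_front (a point): Point on the mill's underside, 52 mm from its centre along its -x.
- mill_foot_left (a point): Point on the mill's underside, 52 mm from its centre along its +y.
- tray: Shallow open aluminium tray, fixed, 140 x 170 mm outside (its x and y), 16 mm high, walls and floor about 4 mm thick. Origin: centre of its underside on the bench.
- stopwatch: White kitchen-type timer, 60 x 60 x 18 mm, bystander; origin at the centre of its underside.
- jar_3: Sample jar with white cap, 54 mm across, 92 mm high, bystander; origin at the centre of its underside.
- bench_brush: Small green-backed brush, 30 x 85 x 22 mm, bystander; origin at the centre of its underside.
- empty_bowl: Empty metal bowl, 103 mm across, 45 mm high, bystander; origin at the centre of its underside.
- screwdriver: Screwdriver with red handle, 185 mm long, 25 mm high, bystander; origin at the centre of its underside.
Not all that is in view belongs to the job. Of the things that look like the spacer, the larger one is meant.

How it is judged:
By the outcome, as a careful person would: the job done as asked, in the order asked, and still so for the second after the job is handed in, with the robot touching nothing.
It also fails if it takes over 72 s, if anything falls off the work surface, if the arm or the gripper's body presses on something with over 40 N, if the wrist force passes 120 N, or if a joint passes its speed limit or range.

## Working session

There is one attempt and no reset: what is moved stays moved. The work goes in short steps, each a Python script; the robot and the scene stay as the last script left them, time stands still between calls to the robot, and variables do not carry over. Pictures are saved under pics/ and viewed, on a budget of 10 in all, crops included, one or two more only if the job needs it, and the job is handed in when it is done.

```bash
mkdir -p pics; ls; python3 - <<'E'
from cell import r, optics
import numpy as np, cv2, pickle
print(r.current_t(), r.current_tool_pos(), r.current_ee_rot(), r.finger_overhang)
d={}
for n in("top","side"):
    d[n]=optics.get_image(n); im=d[n]
    print(n,im["fx"],im["fy"],im["cx"],im["cy"],im["D"]); print(np.round(im["camera_from_world"],4).tolist())
    cv2.imwrite(f"pics/{n}0.png",cv2.cvtColor(im["pixels"],cv2.COLOR_RGB2BGR))
pickle.dump(d,open("d0.pkl","wb"))
E
```

```text
pics
0.0 [ 0.21148073 -0.50738486  0.25273495] [ 9.80582363e-01  1.96106740e-01 -5.02780339e-05 -6.11458623e-04] 0.022
top 433.9026432567636 433.9026432567636 320.8196299210161 195.41129772856596 [-0.07145021  0.          0.          0.          0.        ]
[[0.0296, -0.9995, 0.0086, -0.0378], [-0.9908, -0.0304, -0.1316, 0.5727], [0.1318, -0.0047, -0.9913, 1.2513], [0.0, 0.0, 0.0, 1.0]]
side 361.31072660920387 361.31072660920387 328.11782703683843 194.6656020619737 [-0.00847095  0.          0.          0.          0.        ]
[[0.973, -0.2309, 0.0015, -0.5779], [-0.1442, -0.6126, -0.7771, 0.1645], [0.1804, 0.7559, -0.6294, 0.8191], [0.0, 0.0, 0.0, 1.0]]
```

View pics/top0.png

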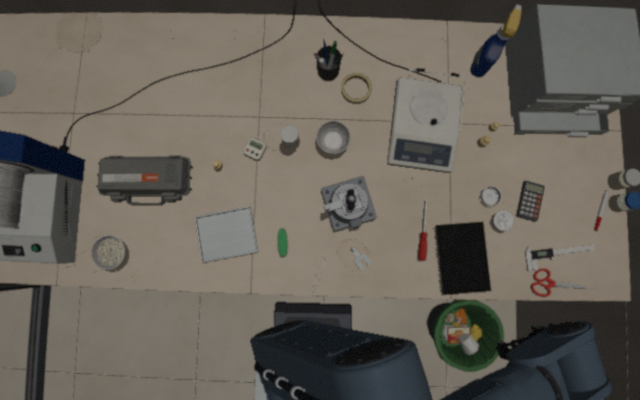

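View pics/side0.png

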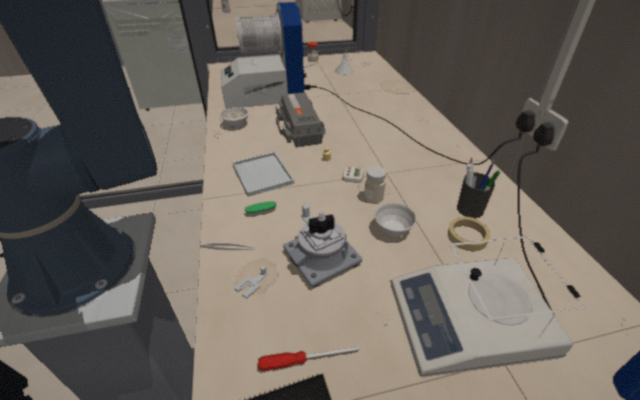

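Mill at top (349,203); its spacer's lug seems to be the piece near side (306,211). Candidates for the spacer: the one in the mill at top (349,203), and a loose forked piece on the bench at top (357,257) / side (252,283). The scale's black knob at top (433,121) resembles the mill's knob. One close crop to check.

```bash
cat > h.py <<'E'
import numpy as np, cv2
def ray(im,u,v,T=None):
    K=np.array([[im["fx"],0,im["cx"]],[0,im["fy"],im["cy"]],[0,0,1.]])
    p=cv2.undistortPoints(np.array([[[u,v]]],float),K,np.array(im["D"],float))[0,0]
    W=np.linalg.inv(im["camera_from_world"]) if T is None else T   # world from camera
    return W[:3,3], W[:3,:3]@np.array([p[0],p[1],1.])
def onplane(im,u,v,z,T=None):
    o,d=ray(im,u,v,T); return o+d*(z-o[2])/d[2]
def cloud(im,T=None):
    h,w=im["depth"].shape
    K=np.array([[im["fx"],0,im["cx"]],[0,im["fy"],im["cy"]],[0,0,1.]])
    uv=np.stack(np.meshgrid(np.arange(w),np.arange(h)),-1).reshape(-1,1,2).astype(float)
    p=cv2.undistortPoints(uv,K,np.array(im["D"],float)).reshape(h,w,2)
    z=im["depth"][...,None].astype(float)
    W=np.linalg.inv(im["camera_from_world"]) if T is None else T
    P=np.concatenate([p*z,z],-1)@W[:3,:3].T+W[:3,3]; P[im["depth"]<=0]=np.nan
    return P
E
python3 - <<'E'
import pickle,cv2,numpy as np
from h import *
d=pickle.load(open("d0.pkl","rb"))
t,s=d["top"],d["side"]
a=cv2.resize(t["pixels"][165:280,305:405],None,fx=4,fy=4,interpolation=2)
b=cv2.resize(s["pixels"][190:305,225:365],None,fx=4,fy=4,interpolation=2)[:, :]
a=cv2.resize(t["pixels"][165:280,310:390],None,fx=4.4,fy=4.4,interpolation=2)
b=cv2.resize(s["pixels"][195:300,265:365],None,fx=4.4,fy=4.4,interpolation=2)
h=506
a=a[:h];b=cv2.copyMakeBorder(b,0,h-b.shape[0],0,0,0)
cv2.imwrite("pics/crop1.png",cv2.cvtColor(np.hstack([a,b]),cv2.COLOR_RGB2BGR))
for n,z,u,v in(("mill",0.1,349,203),("tray",.016,227,235),("brush",.02,283,242),("timer",.018,255,149),("jar",.092,290,135),("bowl",.045,333,139),("sd",.02,423,240),("decoy",.01,357,257)):
    print(n,onplane(t,u,v,z).round(3))
P=cloud(t); 
Z=P[...,2]; 
for lo,hi in((.005,.03),(.06,.09),(.09,.13),(.13,.2)):
    m=(Z>lo)&(Z<hi); m[:165]=0;m[240:]=0;m[:,:310]=0;m[:,390:]=0
    q=P[m]; print(lo,m.sum(), q.min(0).round(3),q.max(0).round(3), np.median(q,0).round(3)) if m.any() else 0
E
```

```text
mill [ 0.546 -0.1    0.1  ]
tray [0.448 0.256 0.016]
brush [0.433 0.088 0.02 ]
timer [0.714 0.185 0.018]
jar [0.741 0.074 0.092]
bowl [ 0.745 -0.052  0.045]
sd [ 0.451 -0.33   0.02 ]
decoy [ 0.395 -0.134  0.01 ]
0.005 981 [ 0.445 -0.229  0.005] [0.676 0.015 0.03 ] [ 0.562 -0.098  0.024]
0.06 835 [ 0.501 -0.155  0.06 ] [ 0.613 -0.027  0.09 ] [ 0.55  -0.096  0.078]
0.09 224 [ 0.525 -0.124  0.09 ] [ 0.583 -0.03   0.13 ] [ 0.55  -0.098  0.12 ]
0.13 30 [ 0.532 -0.109  0.13 ] [ 0.573 -0.095  0.144] [ 0.553 -0.103  0.138]
```

View pics/crop1.png

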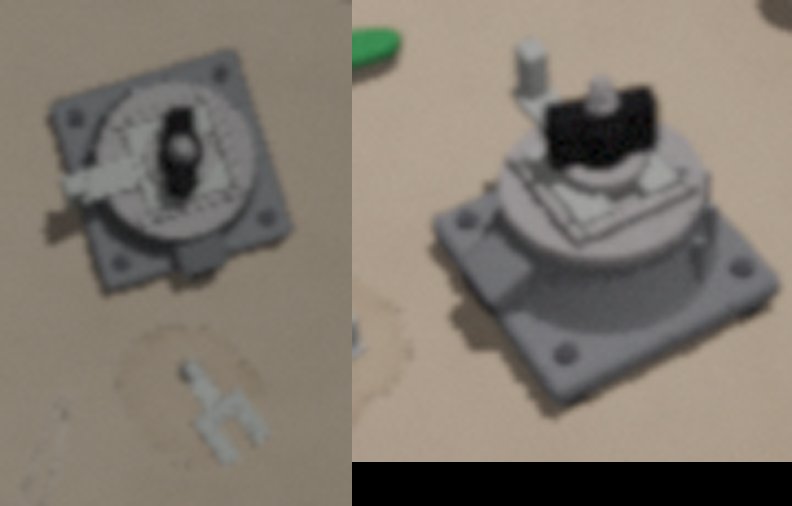

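The crop shows the meant spacer in the mill, with the plate under the knob and the lug at top (~322,206); the loose fork at (357,257) is the smaller decoy. The mill's +y points roughly world +y, turned a little. Next I go above the mill for a wrist view.

```bash
cat >> h.py <<'E'
from scipy.spatial.transform import Rotation as R
def Q(a): return [np.cos(a/2),np.sin(a/2),0,0]   # tool down, tool x at world yaw a
def wT(r,im,pos,rot):
    T=np.eye(4);T[:3,:3]=R.from_quat(rot).as_matrix();T[:3,3]=pos
    return T@im["mount"]
E
python3 - <<'E'
from cell import r, optics
from h import *
import pickle
for a in np.arange(-3,3.2,.5):
    q=r.inverse_kinematics([.55,-.1,.12],Q(a)); print(round(a,2), None if q is None else np.round(q,2))
print(r.current_contact_force(),r.current_torque())
t=r.current_t(); r.move_to([.52,-.10,.36],Q(0.)); print("dt",r.current_t()-t)
p,o=r.current_tool_pos(),r.current_ee_rot(); im=optics.get_image("wrist"); T=wT(r,im,p,o)
print(p,o,np.round(im["mount"],3).tolist(),im["fx"],r.current_t())
pickle.dump((im,T),open("w1.pkl","wb"))
cv2.imwrite("pics/w1.png",cv2.cvtColor(im["pixels"],cv2.COLOR_RGB2BGR))
E
```

```text
-3.0 [-0.26  0.54  1.74 -0.    0.87 -1.98]
-2.5 [-0.26  0.54  1.74 -0.    0.87 -2.48]
-2.0 None
-1.5 [-0.26  0.54  1.74 -0.    0.87  2.81]
-1.0 [-0.26  0.54  1.74 -0.    0.87  2.31]
-0.5 [-0.26  0.54  1.74 -0.    0.87  1.81]
0.0 [-0.26  0.54  1.74 -0.    0.87  1.31]
0.5 [-0.26  0.54  1.74 -0.    0.87  0.81]
1.0 [-0.26  0.54  1.74 -0.    0.87  0.31]
1.5 [-0.26  0.54  1.74 -0.    0.87 -0.19]
2.0 [-0.26  0.54  1.74 -0.    0.87 -0.69]
2.5 [-0.26  0.54  1.74 -0.    0.87 -1.19]
3.0 [-0.26  0.54  1.74 -0.    0.87 -1.69]
[-0.24346114  1.28263778  0.41587887] [ 0.01460801 -0.04976876 -0.01787125]
dt 1.8917
[ 0.51985339 -0.10061573  0.3597666 ] [ 9.99999939e-01 -2.85409550e-04 -1.97601450e-04  2.33006297e-05] [[-0.0, -0.966, -0.257, 0.065], [1.0, -0.0, -0.001, 0.0], [0.001, -0.257, 0.966, -0.12], [0.0, 0.0, 0.0, 1.0]] 293.01479336933767 2.0417
```

View pics/w1.png

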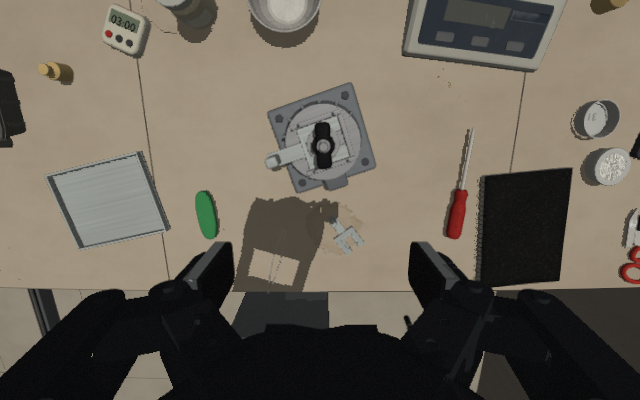

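Wrist view: knob at (323,146) with its bar near image-vertical, lug at (272,161), mill foot square centred about (321,138) and turned about 15°, tray at (108,200), brush (206,214).

```bash
python3 - <<'E'
from h import *
import pickle
im,T=pickle.load(open("w1.pkl","rb")); P=cloud(im,T); Z=P[...,2]; px=im["pixels"].astype(int)
sub=P[138:156,300:350]; 
box=np.zeros(Z.shape,bool); box[75:200,255:385]=1
print("hist",[(round(z,3),int((box&(abs(Z-z)<.002)).sum())) for z in np.arange(0.0,.146,.004)])
def rect(m,name):
    q=P[m][:,:2].astype(np.float32); c,s,a=cv2.minAreaRect(q*1000); print(name,len(q),np.round(c,1),np.round(s,1),round(a,1),"z",np.median(P[m][:,2]).round(4))
dark=px.max(-1)<70
# knob via dark pixels -> plane
km=box&dark; km[:115]=0;km[175:]=0;km[:,:305]=0;km[:,345:]=0
print("knob dark z", np.nanpercentile(Z[km],[5,25,50,75,95]).round(4)); zt=np.nanpercentile(Z[km],75)
rect(km&(Z>.11),"knobtop")
lm=box&(Z>.095)&(P[...,1]>-.06); rect(lm,"lug")
print("lug z",np.percentile(Z[lm],[5,50,95]).round(4))
am=box&(Z>.130); rect(am,"arbor") if am.any() else 0
# foot
fm=box&(Z>.004); 
f2=box&(Z>.008)&(Z<.035); rect(f2,"foot")
tb=box&(Z>.066)&(Z<.08);
q=P[tb][:,:2].astype(np.float32); c,rad=cv2.minEnclosingCircle(q*1000); print("table",c,rad)
# tray
tm=np.zeros_like(box); tm[145:255,40:175]=1; rect(tm&(Z>.010)&(Z<.022),"tray")
print("tray wall/floor z",np.nanpercentile(Z[180:220,90:130],[5,50,95]).round(4))
print("bench z",np.nanmedian(Z[75:85,200:240]).round(4), np.nanmedian(Z[250:270,190:200]).round(4))
big=cv2.resize(im["pixels"][75:205,255:385],None,fx=4.5,fy=4.5,interpolation=2); cv2.imwrite("pics/w1c.png",cv2.cvtColor(big,cv2.COLOR_RGB2BGR))
E
```

```text
hist [(np.float64(0.0), 7084), (np.float64(0.004), 6), (np.float64(0.008), 0), (np.float64(0.012), 0), (np.float64(0.016), 1), (np.float64(0.02), 196), (np.float64(0.024), 2334), (np.float64(0.028), 324), (np.float64(0.032), 84), (np.float64(0.036), 40), (np.float64(0.04), 27), (np.float64(0.044), 89), (np.float64(0.048), 94), (np.float64(0.052), 78), (np.float64(0.056), 5), (np.float64(0.06), 75), (np.float64(0.064), 1), (np.float64(0.068), 0), (np.float64(0.072), 1470), (np.float64(0.076), 468), (np.float64(0.08), 1128), (np.float64(0.084), 531), (np.float64(0.088), 16), (np.float64(0.092), 267), (np.float64(0.096), 5), (np.float64(0.1), 11), (np.float64(0.104), 8), (np.float64(0.108), 109), (np.float64(0.112), 10), (np.float64(0.116), 78), (np.float64(0.12), 54), (np.float64(0.124), 449), (np.float64(0.128), 118), (np.float64(0.132), 2), (np.float64(0.136), 28), (np.float64(0.14), 50), (np.float64(0.144), 0)]
knob dark z [0.0912 0.1212 0.1245 0.1255 0.1264]
knobtop 631 [ 555.1 -102.8] [54.6 27.8] 15.6 z 0.1247
lug 138 [532.6 -36.7] [12.8 16. ] 18.9 z 0.1085
lug z [0.0995 0.1085 0.11  ]
arbor 80 [ 554.9 -102.7] [10.4 10.5] 0.8 z 0.1385
foot 2953 [ 551.1 -104. ] [143.9 136.9] 18.7 z 0.0242
table (549.8782958984375, -90.26673126220703) 64.97750091552734
tray 1172 [451.4 261.8] [140.9 172.4] 12.6 z 0.0146
tray wall/floor z [0.002  0.0034 0.0048]
bench z -0.0005 0.3645
```

View pics/w1c.png

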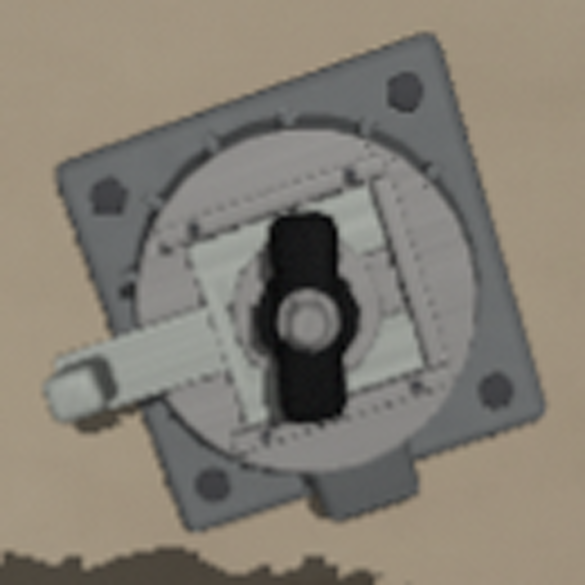

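```bash
python3 - <<'E'
from cell import r, optics
from h import *
import pickle
im,T=pickle.load(open("w1.pkl","rb")); P=cloud(im,T); px=im["pixels"].astype(int)
c=np.array([.5549,-.1027])
m=(P[...,2]>.121)&(P[...,2]<.130)&(px.max(-1)<70); q=P[m][:,:2]-c; rr=np.hypot(*q.T); q=q[(rr>.017)&(rr<.035)]
w,v=np.linalg.eigh(q.T@q); u=v[:,1]*np.sign(v[0,1]); phi=np.arctan2(u[1],u[0])
print("phi deg",np.degrees(phi),"width",np.ptp(q@v[:,0]),"len",np.ptp(q@v[:,1]),"mean",q.mean(0), len(q))
a=phi+np.pi
r.set_gripper(.6,20); r.move_to([c[0],c[1],.20],Q(a))
r.sleep(.2); f0,t0=r.current_contact_force(),r.current_torque()
r.move_linear([c[0],c[1],.1185],vel=.08)
print("down",r.current_contact_force()-f0)
r.set_gripper(0,20); r.sleep(.2)
print("grip20",r.current_opening(),r.current_contact_force()-f0,r.current_torque()-t0,r.current_tool_pos(),r.current_t())
pickle.dump((f0,t0,a,phi),open("st.pkl","wb"))
E
```

```text
phi deg 3.314552021493561 width 0.018756617014104863 len 0.05490668914162668 mean [ 0.00107855 -0.00022447] 261
down [-0.91571023 -1.36583201 -0.09643092]
grip20 0.20479471087544804 [-2.30846093 -4.07764758  4.62622487] [-0.56807181  0.30468491  0.05763742] [ 0.55509179 -0.10298657  0.1188908 ] 7.1167
```

```bash
cat > turn.py <<'E'
from cell import r
from h import *
import pickle,sys
def turn(total,step,lim,vel,verbose=1):
    f0,t0,_,_=pickle.load(open("st.pkl","rb"))
    p=np.array(r.current_tool_pos()); M=R.from_quat(r.current_ee_rot()).as_matrix(); a=np.arctan2(M[1,0],M[0,0])
    p,a=pickle.load(open("cmd.pkl","rb")) if total is not None and FILE else (p,a)
    done=0; hit=False
    while done<total-1e-6:
        s=min(step,total-done); a-=s; done+=s; p=p+[0,0,.0038*s]
        r.move_linear(p,Q(a),vel=vel); 
        f=np.array(r.current_contact_force())-f0; t=np.array(r.current_torque())-t0
        if verbose: print(f"{done:.2f} t={r.current_t():.2f} f={f.round(1)} tz={t[2]:.2f}")
        if t[2]>lim or np.hypot(f[0],f[1])>12 or abs(f[2])>25: hit=True; break
    pickle.dump((p,a),open("cmd.pkl","wb")); return done,hit
FILE=0
E
python3 - <<'E'
import turn
from turn import *
r.set_gripper(0,80); r.sleep(.1)
print(r.current_contact_force(),r.current_torque())
print(turn.turn(.3,.06,.8,.001))
E
```

```text
[-2.26084519 -2.98422684  6.84253609] [-0.51567975  0.37512019  0.03799098]Traceback (most recent call last):
  File "<stdin>", line 5, in <module>
AttributeError: 'function' object has no attribute 'turn'
```

```bash
python3 - <<'E'
from turn import *
print(turn(.3,.06,.8,.001))
print(r.current_q().round(2) if hasattr(r.current_q(),'round') else r.current_q(), r.current_ee_rot())
E
```

```text
0.06 t=7.85 f=[-1.5 -2.6  1.7] tz=0.33
0.12 t=8.10 f=[-2.4 -4.2  1.2] tz=0.18
0.18 t=8.35 f=[-1.8 -4.8  2.3] tz=0.21
0.24 t=8.60 f=[-1.8 -4.9  3. ] tz=0.14
0.30 t=8.85 f=[-2.1 -4.7  2.8] tz=0.14
(0.3, False)
[-0.27  0.55  1.72 -0.    0.87 -1.6 ] [ 1.19311384e-01  9.92856882e-01 -4.58154074e-05  6.10462660e-05]
```

```bash
python3 - <<'E'
from turn import *
from cell import optics
print(turn(.4,.1,.8,.0012), r.current_opening())
im=optics.get_image("wrist"); cv2.imwrite("pics/w2.png",cv2.cvtColor(im["pixels"],cv2.COLOR_RGB2BGR))
E
```

```text
0.10 t=9.14 f=[-2.3 -6.1  2.3] tz=0.05
0.20 t=9.42 f=[-1.6 -6.1  3.3] tz=0.07
0.30 t=9.69 f=[-2.2 -6.5  2.4] tz=0.05
0.40 t=9.97 f=[-1.3 -6.3  2.3] tz=0.09
(0.4, False) 0.19600937009667221
```

View pics/w2.png

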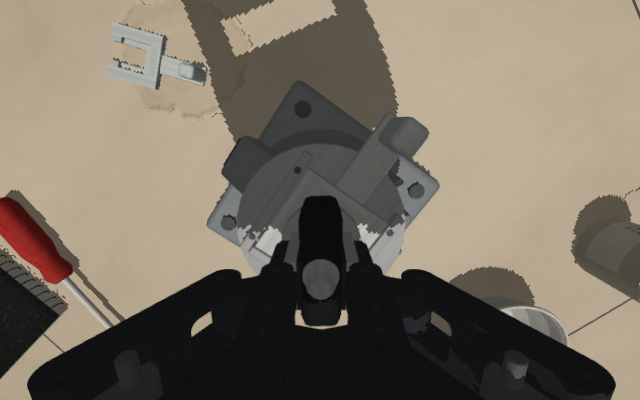

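The bar stays aligned between the fingers, so it is turning with the hand. I check that the mill has not moved, then carry on.

```bash
cat >> h.py <<'E'
def lugpos(im,T,zr=(.104,.116)):
    P=cloud(im,T); m=(P[...,2]>zr[0])&(P[...,2]<zr[1])&(np.hypot(P[...,0]-.533,P[...,1]+.037)<.022)
    q=P[m]; c,s,a=cv2.minAreaRect((q[:,:2]*1000).astype(np.float32)); return np.round(c,1),np.round(s,1),round(a,1),np.median(q[:,2]).round(4)
E
python3 - <<'E'
from turn import *
from cell import optics
def chk():
    p,o=r.current_tool_pos(),r.current_ee_rot(); im=optics.get_image("wrist"); print("lug",lugpos(im,wT(r,im,p,o)))
chk()
print(turn(.9,.1,.8,.0014)); chk()
E
```

```text
lug (array([532. , -37.3]), array([14.4, 16.3]), 18.8, np.float64(0.109))
0.10 t=10.35 f=[-1.9 -5.4  2.9] tz=0.08
0.20 t=10.62 f=[-1.4 -5.5  3. ] tz=0.08
0.30 t=10.90 f=[-2.5 -5.4  2.9] tz=0.07
0.40 t=11.18 f=[-1.2 -7.1  2. ] tz=0.04
0.50 t=11.45 f=[-2.  -5.7  3.1] tz=0.05
0.60 t=11.72 f=[-3.1 -6.1  3.7] tz=0.13
0.70 t=12.00 f=[-3.1 -6.8  2.1] tz=0.08
0.80 t=12.28 f=[-2.6 -7.   3.6] tz=0.08
0.90 t=12.55 f=[-2.9 -6.1  3.8] tz=0.07
(0.8999999999999999, False)
lug (array([532.1, -37.3]), array([14.1, 16. ]), 17.3, np.float64(0.109))
```

```bash
python3 - <<'E'
from turn import *
print(turn(.35,.05,.4,.001))
print(turn(.85,.025,.4,.0008))
E
```

```text
0.05 t=12.85 f=[-2.7 -6.5  3.1] tz=0.23
0.10 t=13.10 f=[-3.4 -5.6  3.5] tz=0.27
0.15 t=13.35 f=[-3.4 -6.2  3.3] tz=0.22
0.20 t=13.60 f=[-3.8 -5.6  3.8] tz=0.23
0.25 t=13.85 f=[-3.  -5.8  3. ] tz=0.26
0.30 t=14.10 f=[-2.8 -6.5  2.8] tz=0.21
0.35 t=14.35 f=[-3.3 -5.7  3. ] tz=0.24
(0.35, False)
0.03 t=14.60 f=[-2.6 -5.   3.4] tz=0.34
0.05 t=14.85 f=[-2.6 -5.2  2.8] tz=0.36
0.08 t=15.10 f=[-3.3 -6.1  2.8] tz=0.33
0.10 t=15.35 f=[-2.6 -4.5  2. ] tz=0.30
0.12 t=15.60 f=[-2.2 -5.8  2.9] tz=0.35
0.15 t=15.85 f=[-2.  -6.   2.3] tz=0.34
0.17 t=16.10 f=[-1.8 -6.1  3.3] tz=0.26
0.20 t=16.35 f=[-1.5 -5.4  3.1] tz=0.33
0.22 t=16.60 f=[-1.9 -6.1  2.2] tz=0.30
0.25 t=16.85 f=[-1.7 -4.4  2.8] tz=0.38
0.27 t=17.10 f=[-3.5 -6.3  3.9] tz=0.31
0.30 t=17.35 f=[-2.7 -5.   2.5] tz=0.31
0.33 t=17.60 f=[-2.6 -5.8  2.6] tz=0.32
0.35 t=17.85 f=[-2.5 -6.   2.1] tz=0.34
0.38 t=18.10 f=[-3.6 -6.2  2.6] tz=0.33
0.40 t=18.35 f=[-3.4 -4.2  3.2] tz=0.24
0.43 t=18.60 f=[-3.2 -4.8  4.1] tz=0.58
(0.4250000000000001, True)
```

```bash
python3 - <<'E'
from turn import *
print(turn(.1,.012,.85,.0004), r.current_ee_rot())
E
```

```text
0.01 t=18.85 f=[-2.5 -5.3  1.2] tz=0.83
0.02 t=19.10 f=[-2.1 -5.7  1.6] tz=1.01
(0.024, True) [ 9.17494335e-01  3.97748835e-01 -9.20964675e-05  3.63453428e-05]
```

The stop was felt: moment up from 0.3 to 1.0 N m within 0.025 rad, at 2.40 rad in all. I release, check the mill, and go to the lug.

```bash
python3 - <<'E'
from turn import *
from cell import optics
r.set_gripper(.45,20); p=np.array(r.current_tool_pos())
r.move_linear(p+[0,0,.10],vel=.12)
c=np.array([.5549,-.1027]); g=np.radians(18.7); y=np.array([-np.sin(g),np.cos(g)]); L=c+.07*y
r.move_to([L[0],L[1]-0.0,.22],Q(g+np.pi/2)); r.sleep(.2)
f0,t0=r.current_contact_force(),r.current_torque(); pickle.dump((f0,t0,g,y),open("st2.pkl","wb"))
p,o=r.current_tool_pos(),r.current_ee_rot(); im=optics.get_image("wrist"); print("lug",lugpos(im,wT(r,im,p,o)),"plan",L,r.current_t())
t=optics.get_image("top"); P=cloud(t); 
pickle.dump((im,wT(r,im,p,o)),open("w3.pkl","wb"))
cv2.imwrite("pics/w3.png",cv2.cvtColor(im["pixels"],cv2.COLOR_RGB2BGR))
E
```

```text
lug (array([531.5, -36.9]), array([13.3, 16.4]), 18.8, np.float64(0.1087)) plan [ 0.53245709 -0.03639528] 21.6
```

View pics/w3.png

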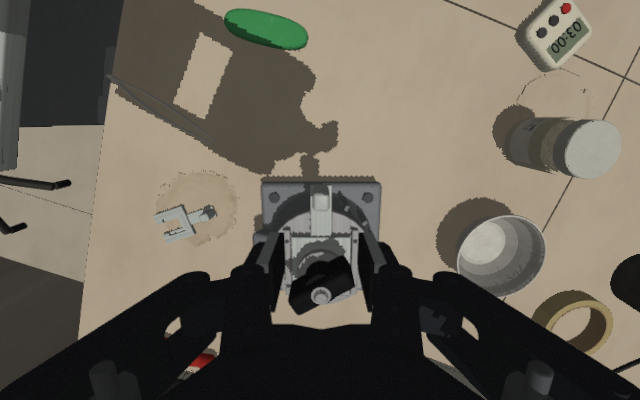

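The picture shows the mill unmoved, the knob turned and left loosened, and the lug at (321,200), centred between the open jaws. I grip the lug.

```bash
python3 - <<'E'
from turn import *
f0,t0,g,y=pickle.load(open("st2.pkl","rb")); L=np.array([.532,-.0367])
def F(n): print(n,(np.array(r.current_contact_force())-f0).round(1),(np.array(r.current_torque())-t0).round(2),round(r.current_opening(),3),round(r.current_t(),2))
r.move_linear([*L,.107],vel=.08); F("down")
r.set_gripper(0,20); r.sleep(.15); F("g20")
r.set_gripper(0,50); r.sleep(.1); F("g50")
for i in range(1,5):
    q=L+.003*i*y; r.move_linear([*q,.107],vel=.03); F(i)
    if np.hypot(*(np.array(r.current_contact_force())-f0)[:2])>12: break
E
```

```text
down [ 1.2  0.  -0.6] [0.   0.05 0.04] 0.453 23.22
g20 [-0.7  0.5  3.7] [-0.01  0.16  0.03] 0.161 23.7
g50 [-1.2  1.1  6.1] [ 0.04  0.24 -0.01] 0.153 24.02
1 [ 0.9 -0.5  6.1] [-0.31  0.01  0.02] 0.154 24.27
2 [ 0.1 -1.9  6.1] [-0.39 -0.15  0.02] 0.152 24.52
3 [ 1.3 -1.3  5.6] [-0.49 -0.21 -0.01] 0.15 24.77
4 [ 1.2 -1.8  6.3] [-0.47 -0.2  -0.  ] 0.151 25.02
```

```bash
python3 - <<'E'
from turn import *
from cell import optics
f0,t0,g,y=pickle.load(open("st2.pkl","rb")); L=np.array([.532,-.0367])
def F(n): print(n,(np.array(r.current_contact_force())-f0).round(1),(np.array(r.current_torque())-t0).round(2),round(r.current_opening(),3),round(r.current_t(),2))
ok=True
for s in (.02,.03,.04,.05,.06,.066):
    q=L+s*y; r.move_linear([*q,.1073],vel=.04); F(s)
    if np.hypot(*(np.array(r.current_contact_force())-f0)[:2])>12: ok=False;break
if ok:
    r.move_linear([*q,.15],vel=.08); F("up")
for n in("side",):
    im=optics.get_image(n); cv2.imwrite(f"pics/{n}2.png",cv2.cvtColor(cv2.resize(im["pixels"][130:330,180:440],None,fx=3,fy=3),cv2.COLOR_RGB2BGR))
E
```

```text
0.02 [-0.9  1.6  6.2] [0.3  0.08 0.01] 0.15 25.37
0.03 [-1.2  3.1  5.1] [0.42 0.21 0.03] 0.146 25.77
0.04 [-1.6  2.9  3.4] [0.15 0.12 0.03] 0.151 26.17
0.05 [-1.1  1.2  1.9] [ 0.1   0.17 -0.04] 0.15 26.57
0.06 [-0.4  0.9  1.4] [ 0.1   0.06 -0.  ] 0.151 26.97
0.066 [0.3 0.6 0.9] [0.09 0.05 0.01] 0.15 27.27
up [-0.4 -0.4 -0.6] [-0.01  0.06  0.06] 0.153 27.95
```

View pics/side2.png

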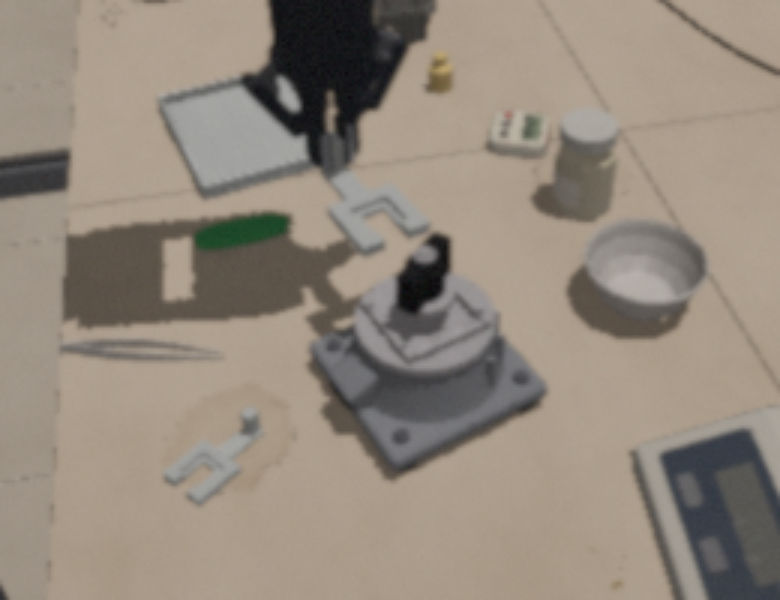

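The spacer hangs level in the jaws, clear of the mill, whose knob is still loosened. I carry it to the tray and lower until contact.

```bash
python3 - <<'E'
from turn import *
from cell import optics
ta=np.radians(102.6); ty=np.array([np.cos(ta),np.sin(ta)]); D=np.array([.4514,.2618])+.045*ty
r.move_to([*D,.12],Q(ta)); r.sleep(.2); f0,t0=r.current_contact_force(),r.current_torque()
def F(n): 
    f=np.array(r.current_contact_force())-f0; print(n,f.round(1),round(r.current_opening(),3),round(r.current_t(),2)); return f
r.move_linear([*D,.043],vel=.06); F("low")
z=.043
while z>.033:
    z-=.001; r.move_linear([*D,z],vel=.01); r.sleep(.05)
    if F(round(z,4))[2]>2.5: break
r.set_gripper(.3,20); r.sleep(.1); F("open")
r.move_linear([*D,.14],vel=.1); r.move_to([.40,.15,.36],Q(ta-np.pi/2))
F("away")
p,o=r.current_tool_pos(),r.current_ee_rot(); im=optics.get_image("wrist"); T=wT(r,im,p,o); P=cloud(im,T)
pickle.dump((im,T),open("w4.pkl","wb")); cv2.imwrite("pics/w4.png",cv2.cvtColor(im["pixels"],cv2.COLOR_RGB2BGR))
E
```

```text
low [-0.3 -1.  -0.1] 0.151 30.75
0.042 [ 0.3 -0.2  1.1] 0.153 31.05
0.041 [ 1.2 -0.7 -0.2] 0.15 31.35
0.04 [0.6 0.4 0.8] 0.154 31.65
0.039 [-0.1  0.5  0. ] 0.153 31.95
0.038 [ 0.4 -0.7  0.5] 0.149 32.25
0.037 [-1.1 -0.7  6.9] 0.15 32.55
open [0.5 0.4 1.2] 0.298 32.93
away [-0.5 -0.2  0.7] 0.299 35.3
```

View pics/w4.png

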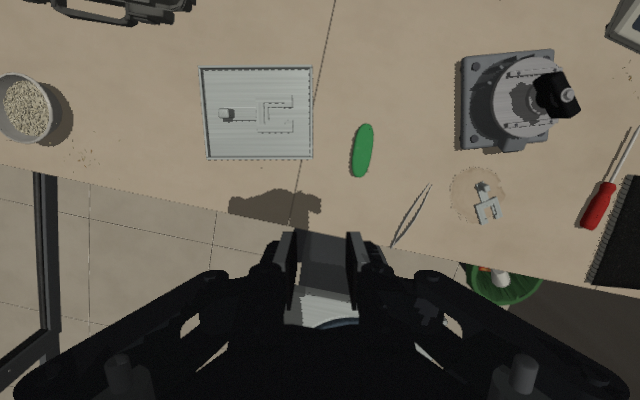

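The spacer lies flat in the tray (plate at (275,114), lug at (226,115)), and the mill and brush stand as before. One numeric check, then hand in.

```bash
python3 - <<'E'
from turn import *
from cell import optics
im,T=pickle.load(open("w4.pkl","rb")); P=cloud(im,T)
print("plate z",P[100:105,270:290,2].mean().round(4),P[125:130,270:290,2].mean().round(4),"lug z",np.nanmax(P[108:122,218:234,2]).round(4))
r.move_to([.52,-.10,.36],Q(0.))
p,o=r.current_tool_pos(),r.current_ee_rot(); im=optics.get_image("wrist"); P=cloud(im,wT(r,im,p,o)); Z=P[...,2]
b=np.zeros(Z.shape,bool); b[75:200,255:385]=1
for n,m in(("arbor",b&(Z>.1375)),("foot",b&(Z>.008)&(Z<.035))):
    c,s,a=cv2.minAreaRect((P[m][:,:2]*1000).astype(np.float32)); print(n,np.round(c,1),np.round(s,1),round(a,1))
d=b&(im["pixels"].max(-1)<70)&(Z>.12); print("knob top z",np.percentile(Z[d],[50,75]).round(4)); q=P[d][:,:2]-[.5549,-.1027]; w,v=np.linalg.eigh(q.T@q); print("knob ang",np.degrees(np.arctan2(v[1,1],v[0,1])))
im0=pickle.load(open("w1.pkl","rb"))[0]["pixels"].astype(int); df=abs(im["pixels"]-im0).max(-1)>60; df[240:]=0
n,_,st,ce=cv2.connectedComponentsWithStats(df.astype(np.uint8)); print([(ce[i].round().tolist(),int(st[i,4])) for i in range(1,n) if st[i,4]>25])
print(r.current_t()); r.hand_in()
E
```

```text
plate z 0.0112 0.0127 lug z 0.0409
arbor [ 554.6 -102.7] [9.2 9.2] 0.0
foot [ 551.1 -104.2] [144.  136.7] 19.0
knob top z [0.1336 0.1344]
knob ang 50.03893099285894
[([406.0, 18.0], 57), ([423.0, 21.0], 69), ([545.0, 32.0], 65), ([17.0, 92.0], 30), ([23.0, 117.0], 32), ([315.0, 132.0], 309), ([464.0, 146.0], 43), ([634.0, 143.0], 35), ([337.0, 155.0], 214), ([328.0, 149.0], 32), ([277.0, 163.0], 104), ([320.0, 164.0], 107), ([134.0, 185.0], 33), ([568.0, 211.0], 47), ([308.0, 199.0], 27), ([333.0, 208.0], 127), ([142.0, 205.0], 26), ([83.0, 209.0], 115), ([353.0, 236.0], 113)]
36.475
the job is handed in; nothing more can be done
```

The job is done and handed in at about 36.5 s of the 72 s allowed.

- **Knob:** I turned it about 2.40 rad clockwise in one grasp, because the wrist range allowed it. At the stop the moment rose from about 0.3 to 1.0 N m within 0.025 rad, and I let go there.
- **Spacer:** I drew it out 66 mm by the lug, with sideways forces under about 4 N. I lowered it into the tray until I felt about 7 N of contact, then opened the jaws.

**Last checks:**
- **Mill:** The arbor and foot came out within 0.3 mm and 0.3° of their first measurement.
- **Knob position:** Its top stands about 9 mm higher, which matches 2.4 rad.
- **Spacer in the tray:** It lies flat inside, with the plate top at about 11–13 mm and the lug top at about 41 mm.
- **Bystanders:** A difference picture against the first wrist view showed mainly small scattered patches besides the mill and tray. I took these for edge noise and slight camera shift; I did not measure each bystander's position.

**Disagreements:**
- **Knob angle:** It measured 50° where the hand's turn predicted about 46°. The estimate was rough and included the round hub.
- **Moment reading:** It read lower than the stated 0.45 N m while turning, at 0.05–0.35 N m. I relied on the sharp rise at the stop instead.

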